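# Refit the change-gear cover on the bench lathe

## Task

Put the change-gear cover back on the bench lathe: pick it up by its top handle, pass its two keyholes over the two screw heads on the end of the headstock, press it in gently against its buffers and slide it down until it sits fully home on both screws with the guard switch pressed, then let go. Feel your way, because the screws' strip may sit some millimetres off its place: never force the cover or push hard against the lathe, and leave everything else on the bench where it is.

Things in the scene. Friction and masses are not known exactly. Their poses are not given: they have to be found in the camera images.
- lathe: Bench lathe, green and grey, 640 mm long, bolted down. Origin on the bench under the middle of the headstock's flat end face; z up, x straight out of that face, the bed runs along -x, y along the face. The face spans y -105 to 105 and z 40 to 203 mm (headstock's top); change gears stand up to 30 mm out of it (y -45 to 46). Two studs with screw heads stand out above them.
- stud_place (a point): Nominal midpoint between the studs, fixed to the lathe (x 49, y 0, z 185 mm), axes as lathe. Studs at y -45 and 45: spacer 12 mm thick to x 38, bare 6 mm shank x 38 to 49, bevelled head 14 mm across x 49 to 55. Their strip is clamped by long slots: the pair really sits up to 12 mm off along y and 3.5 mm off in height, unknown; it stays put.
- interlock (a joint): How far the white plunger of the guard interlock switch is pressed down: 0 when out, 5 to 6 mm when the cover is home. The black switch sits midway between the studs on their strip; the underside of the cover's top reaches the plunger 5 mm before home and pushes it down against about 1 N.
- buffer_mid (a point): Midpoint (lathe x 8, y 0, z 198 mm) between the rubber tips of two sprung buffers, 46 mm wide and 10 mm high, centred at y -73 and 73 mm. They meet the cover's back edge 8 mm before it is flush with the face. Each pushes back 1.3 N at first touch, 0.32 N more per mm, 3.8 N when flush.
- cover: Change-gear cover: bare aluminium pan, back and foot open, standing upright on the bench, 0.36 to 0.56 kg. Origin at the foot of its back edge, mid-width; z up, x out of its front, y along its width. Back edge at x 0, front face at x 45 mm, y -75 to 75, top at z 165 mm, walls 4 mm. Hung home, its axes match the lathe's and its foot is about 45 mm up; friction at buffers and heads may hold it short of home.
- hole_mid (a point): Midpoint between the round parts of the cover's two keyholes, on its front face (cover x 45, y 0, z 120 mm), axes as cover. The holes are at y -45 and 45 mm, 24 mm across, through a 4 mm wall; from each a slot 8.5 mm wide runs up to a flat end 23 mm above the hole's centre.
- slot_mid (a point): Point on the cover's front face 20 mm above hole_mid (cover x 45, y 0, z 140 mm), axes as cover. In the lathe's frame: holes level with the screws at z 205 mm, home at z 185 (both plus the strip's height error); wall behind the heads at x 45 (back edge flush) to 49 mm (against the heads); buffers touched from x 53 inward; if the holes miss, the wall strikes the heads at x 59.
- handle (a point): Middle of the grip bar of the dark steel bow handle on top of the cover (cover x 30, y 0, z 199 mm), axes as cover. Bar 12 mm thick along x, 20 mm high, 108 mm long along y, 84 mm free between its legs, 24 mm free beneath; take it from above, fingers before and behind the bar.
- oil: Bystander, to be left alone: closed grey plastic oil bottle, 52 mm across, 130 mm tall. Origin at the centre of its underside or middle.
- spare_gear: Bystander, to be left alone: steel spur gear lying flat, 66 mm across, 15 mm high. Origin at the centre of its underside or middle.
- driver: Bystander, to be left alone: screwdriver lying down, 200 mm long. Origin at the centre of its underside or middle.
- spanner: Bystander, to be left alone: steel open-ended spanner lying flat, 160 mm long. Origin at the centre of its underside or middle.
- chuck_key: Bystander, to be left alone: T-shaped steel chuck key lying down, 75 mm by 90 mm. Origin at the centre of its underside or middle.
- drill_chuck: Bystander, to be left alone: small steel drill chuck standing on its jaws' end, 42 mm across, 60 mm high. Origin at the centre of its underside or middle.
- vblock: Bystander, to be left alone: dark steel V-block, 50 mm by 40 mm, 35 mm high. Origin at the centre of its underside or middle.

How it is judged:
By the outcome, as a careful person would: the job done as asked, in the order asked, and still so for the second after the job is handed in, with the robot touching nothing.
It also fails if it takes over 72 s, if anything falls off the work surface, if the arm or the gripper's body presses on something with over 40 N, if the wrist force passes 120 N, or if a joint passes its speed limit or range.

## Robot

A 6-joint arm with a two-finger parallel gripper is mounted at the origin on the work surface. World frame = base frame: x ahead of the robot, y to its left, z up, the work surface at z = 0. Lengths are in m, angles in degrees, forces in N, time in s.
With the tool pointing down it reaches from about 0.35 to 0.85 m from the base axis. Payload 8.1 kg.
Tool frame: the origin (TCP) lies on the centre line of the jaws, within the pads' length; the fingertips stand 8 mm ahead of it and the grasp point (between the pads) lies 11 mm behind it (arm.nose_length is the z of the fingertips in the tool frame, in m); z points along the fingers, y is the line along which they close (so a half turn about z gives the same grasp; the last joint's range is limited). The gripper opens to 93 mm and grips with 3 to 60 N. Pads are 15 mm wide; open, the fingers measure 128 mm over their backs; the gripper's body (75 mm by 188 mm) begins 65 mm behind the grasp point.
Start: joints at [68.388, 7.471, 85.268, -0, 87.261, -4.893], TCP at [0.173, 0.575, 0.227] pointing down, gripper open.
Joint ranges: [-169.43, 169.43], [-51.17, 129.36], [1.28, 143.12], [-76.62, 256.62], [0, 156.53], [-152.29, 152.29]. Speed limits (degrees/s): [136.94, 136.94, 159.86, 180, 180, 180].

## Interface

Orientations are given as [roll, pitch, yaw] about the fixed x, y, z axes, in that order (R = Rz(yaw) Ry(pitch) Rx(roll)).
In Python, from bench import status, vision, arm, boxes_of, cut_out gives the robot as it stands.
- The arm moves only by the shell command python3 -m creep 'ROWS' [FORCE]. ROWS is JSON, a list of rows, each an object of numbers: "grip": the opening, from -1 (shut) to 1 (fully open); "dx", "dy", "dz": the shift along the tool's x, y, z in mm; "wx", "wy", "wz": the turn, a rotation vector about the tool's x, y, z in rad. A call has 1 to 12 rows; each row is the pose to reach, as a shift and turn from the pose commanded when the call began, along the tool's axes at that moment; what a row does not reach only later rows make up. A row lasts 1/12 s, in which the tool goes at most 41.7 mm and 7.16 degrees, less where a joint would pass 70% of its speed; a pose out of reach is approached as far as the arm can. A call with a gripper value outside its range is refused whole. The fingers move at their own pace and stop on an object; FORCE is the grip in N (left out, the last holds). Time passes only in rows, so rows that repeat a pose let the fingers close. It gives the time, the measured TCP pose, the force, the opening and the grip force at its end, in the units of the state.
- status.get_state(): the state, without advancing time (a new reading comes with each control period).
- vision.camera(name): name is "scene" or "side" or "wrist"; returns a dict with "image" (480x640x3 uint8, blue, green, red), "z_map" (480x640 float32, m along the optical axis (not along the pixel's ray), 0 where there is no reading), "intrinsics" (3x3 intrinsics, pixels), "world_from_camera" (4x4, takes a point from camera to world coordinates). Camera axes: x right, y up, looking along -z (the intrinsics and any distortion apply to the point x, -y, -z); pixel columns grow to the right and rows downward; lengths in m; the calibration is good to about 2 mm. A picture is of the moment at which its call begins.
- arm.sign_off(): hands the job in; it is judged then, once.
Trained networks look in a picture, given as the dict that the camera call returned (one of the last four; its "shot" number tells which), for a name from the list of things; names that differ only in an ending like _2 or _b are one class to them, and where a whole thing is asked for, a point or a joint stands for the part that bears it (a point fixed in the world has none). Each returns a list of dicts, best first, with "confidence" (0 to 1); they miss things now and then, are a little off and sometimes report something else, mostly with a low value. They report only what shows in the picture. A call takes as long as a camera call.
- boxes_of(picture, target): "bbox" ([centre column, centre row, width, height] as shares, 0 to 1, of the picture: columns of its width, rows of its height, round what is visible of it).
- cut_out(picture, target): "region" (480x640 bool, what is visible of it) and "bbox" ([centre column, centre row, width, height] as shares, 0 to 1, of the picture: columns of its width, rows of its height, round what is visible of it).
The state is a dict: "time_s": time; "joint_positions": joint angles; "joint_vel": joint speeds; "joint_torque": joint torques, N m; "position": TCP position; "ee_rot": TCP orientation; "ft_force": force on the tool from outside, world axes, zero at the start; "torque": the same for the moment, N m; "width": finger opening in m; "finger_force": force on a finger pad.
Only numpy, scipy, OpenCV 4.12 (cv2) and the standard library are available. Lean on these libraries where they do the work, as an engineer would, in place of code of your own. Each camera call takes 0.05 s, during which the arm holds its last target. There are 200 camera calls.

## Working session

There is one attempt and no reset: what is moved stays moved. The work goes in short steps, Python scripts to look and compute and a shell command to move; the robot and the scene stay as the last step left them, time stands still between calls to the robot, and variables do not carry over. Pictures are saved under pics/ and viewed, at most 10 in all, crops included, and the job is handed in when it is done.

```bash
mkdir -p pics; ls; cat > h.py <<'E'
import numpy as np, cv2
from bench import status, vision, arm, boxes_of, cut_out
def pts(p, mask=None):
    K=p["intrinsics"]; z=p["z_map"]; T=p["world_from_camera"]
    v,u=np.mgrid[0:480,0:640]
    m=(z>0) if mask is None else (z>0)&mask
    x=(u[m]-K[0,2])/K[0,0]*z[m]; y=(v[m]-K[1,2])/K[1,1]*z[m]
    return np.c_[x,-y,-z[m],np.ones(m.sum())]@T.T[:,:3], np.c_[u[m],v[m]]
E
python3 - <<'E'
from h import *
s=status.get_state(); print({k:np.round(v,3) if not isinstance(v,dict) else v for k,v in s.items()})
ims=[]
for n in ["scene","side"]:
    p=vision.camera(n); cv2.imwrite(f"pics/{n}0.png",p["image"]); print(n,np.round(p["world_from_camera"],3).tolist())
    for t in ["cover","lathe","handle"]:
        for c in cut_out(p,t)[:1]:
            P,_=pts(p,c["region"]); print(t,c["confidence"],np.round(c["bbox"],3),np.round(np.percentile(P,[2,50,98],axis=0),3).tolist())
E
```

```text
pics
{'time_s': np.float64(0.0), 'joint_positions': array([ 6.8387e+01,  7.5140e+00,  8.5329e+01,  1.0000e-03,  8.7263e+01,
       -4.8930e+00]), 'joint_vel': array([-0.041, -0.047,  0.009,  0.007, -0.018, -0.041]), 'joint_torque': array([ 0.0000e+00, -5.5986e+01, -4.9174e+01,  7.7000e-02,  3.6000e-02,
       -0.0000e+00]), 'position': array([0.172, 0.574, 0.226]), 'ee_rot': array([-1.79894e+02, -1.00000e-02,  1.63281e+02]), 'ft_force': array([ 0.227, -0.11 , -0.198]), 'torque': array([-0.02 ,  0.03 ,  0.026]), 'finger_force': np.float64(0.0), 'width': np.float64(0.093)}
scene [[0.766, -0.474, 0.435, 1.064], [0.643, 0.569, -0.512, -0.818], [-0.004, 0.672, 0.741, 1.067], [0.0, 0.0, 0.0, 1.0]]
cover 0.87 [0.492 0.547 0.113 0.14 ] [[0.477, -0.275, 0.006], [0.536, -0.227, 0.123], [0.593, -0.172, 0.211]]
lathe 0.87 [0.678 0.27  0.232 0.389] [[0.363, 0.117, 0.013], [0.521, 0.194, 0.156], [0.664, 0.725, 0.209]]
handle 0.85 [0.488 0.546 0.112 0.146] [[0.474, -0.275, 0.006], [0.536, -0.226, 0.123], [0.593, -0.172, 0.211]]
side [[0.929, 0.249, -0.275, 0.217], [-0.37, 0.589, -0.719, -0.945], [-0.017, 0.769, 0.639, 0.849], [0.0, 0.0, 0.0, 1.0]]
cover 0.81 [0.514 0.575 0.082 0.217] [[0.456, -0.279, 0.003], [0.508, -0.248, 0.116], [0.592, -0.186, 0.207]]
lathe 0.92 [0.38  0.33  0.243 0.286] [[0.324, 0.114, 0.005], [0.469, 0.183, 0.132], [0.656, 0.701, 0.202]]
handle 0.91 [0.514 0.57  0.072 0.222] [[0.456, -0.279, -0.001], [0.509, -0.247, 0.115], [0.592, -0.177, 0.207]]
```

View pics/scene0.png

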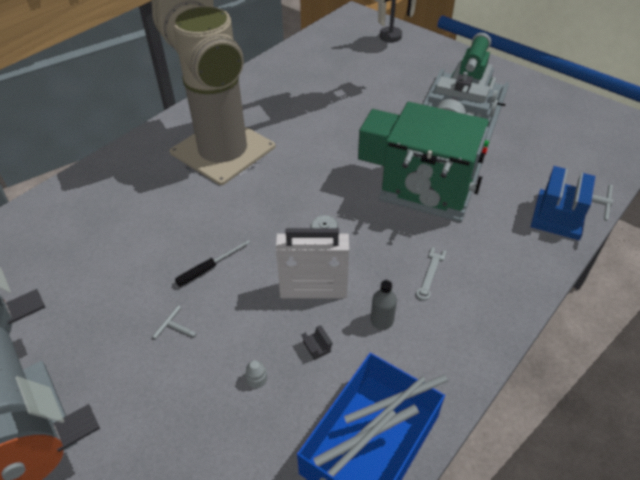

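View pics/side0.png

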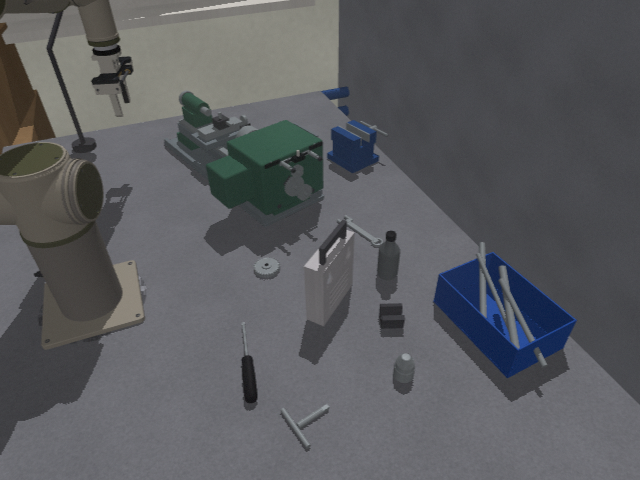

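The scene view shows the cover upright at about (313,265), keyholes at (291,262) and (333,262), and its handle at (312,237). The lathe face is at (430,180) with the screw heads at (408,157) and (447,162). I'll fit both poses from depth.

```bash
python3 - <<'E'
from h import *
H=[];C=[];L=[]
for n in ["scene","side"]:
    p=vision.camera(n)
    c=cut_out(p,"cover")[0]["region"]; l=cut_out(p,"lathe")[0]["region"]
    P,_=pts(p,c); h=P[(P[:,2]>.192)]; f=P[(P[:,2]>.02)&(P[:,2]<.155)]
    r=cv2.minAreaRect((h[:,:2]*1000).astype(np.float32)); print(n,"handle",len(h),r,np.median(h,0), np.percentile(h[:,2],98))
    # front plane: line RANSAC in xy
    def line(Q,it=400,tol=.002):
        rng=np.random.default_rng(0);b=None
        for _ in range(it):
            a,d=Q[rng.choice(len(Q),2,False)][:,:2]; t=d-a
            if np.linalg.norm(t)<.03: continue
            nn=np.array([-t[1],t[0]])/np.linalg.norm(t); m=abs((Q[:,:2]-a)@nn)<tol
            if b is None or m.sum()>b.sum(): b=m
        q=Q[b][:,:2]; c0=q.mean(0); u,s,v=np.linalg.svd(q-c0); t=v[0]; nn=np.array([t[1],-t[0]]); 
        if nn[1]>0: nn=-nn
        return c0,nn,b,Q[b]
    c0,nn,b,q=line(f); t=np.array([-nn[1],nn[0]]); e=np.percentile((q[:,:2]-c0)@t,[1,99])
    print(" cover plane",c0,"normal yaw",np.degrees(np.arctan2(nn[1],nn[0])),b.sum(),"extent",e,"mid",c0+t*e.mean())
    P,_=pts(p,l); f=P[(P[:,2]>.05)&(P[:,2]<.16)&(P[:,1]<.35)]
    c0,nn,b,q=line(f); t=np.array([-nn[1],nn[0]]); e=np.percentile((q[:,:2]-c0)@t,[1,99])
    print(" lathe plane",c0,"normal yaw",np.degrees(np.arctan2(nn[1],nn[0])),b.sum(),"extent",e,"mid",c0+t*e.mean())
    # top of headstock
    g=P[(P[:,2]>.195)&(P[:,2]<.212)]; r=cv2.minAreaRect((g[:,:2]*1000).astype(np.float32)); print(" top",len(g),r,np.median(g[:,2])); print(cv2.boxPoints(r).round().tolist())
    im=p["image"]
    np.save(n+".npy",P)
    if n=="scene": cv2.imwrite("pics/crop1.png",cv2.resize(im[90:220,340:500],None,fx=4.5,fy=4.5,interpolation=cv2.INTER_CUBIC))
E
```

```text
scene handle 521 ((530.0722045898438, -220.05067443847656), (105.01241302490234, 18.29043197631836), 40.5468864440918) [ 0.53181886 -0.22140049  0.20735137] 0.2139388206369341
 cover plane [ 0.53854324 -0.23015862] normal yaw -50.377652902321934 2008 extent [-0.07158895  0.07362258] mid [ 0.53932646 -0.22951018]
 lathe plane [0.57496525 0.14955512] normal yaw -72.42680112363385 1260 extent [-0.10809946  0.09670752] mid [0.5695351  0.14783537]
 top 4488 ((544.928955078125, 232.84629821777344), (214.69235229492188, 288.99468994140625), 18.106319427490234) 0.20578173745746203
[[398.0, 337.0], [488.0, 62.0], [692.0, 129.0], [602.0, 404.0]]
side handle 325 ((529.5025634765625, -222.6389617919922), (109.60845947265625, 13.998306274414062), 39.49452590942383) [ 0.52508798 -0.22876212  0.20580267] 0.20900133996887796
 cover plane [ 0.5351853  -0.23658855] normal yaw -50.40546142795473 1208 extent [-0.06930837  0.07969254] mid [ 0.53918619 -0.23327937]
 lathe plane [0.55883073 0.14057835] normal yaw -72.30536995455412 1001 extent [-0.09121135  0.11292651] mid [0.56917463 0.14387844]
 top 2503 ((550.604736328125, 217.20745849609375), (221.2091827392578, 197.71597290039062), 19.439594268798828) 0.20071284120675525
[[413.0, 274.0], [479.0, 87.0], [688.0, 161.0], [622.0, 347.0]]
```

View pics/crop1.png

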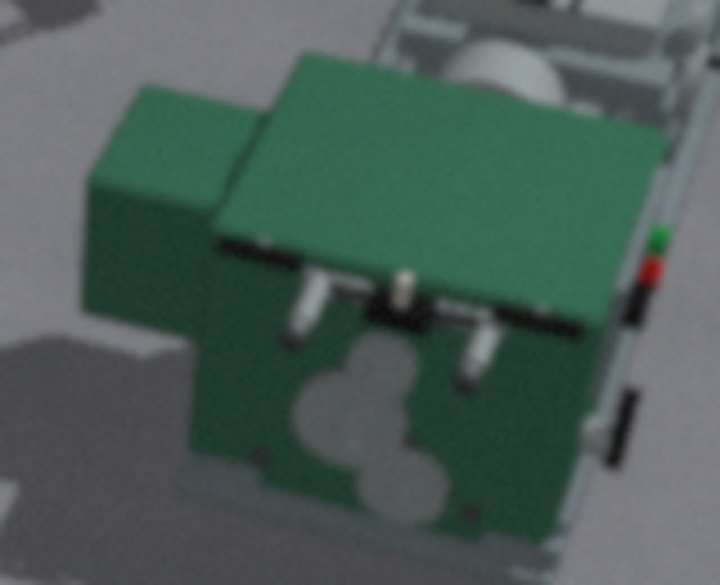

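The crop shows the two studs, with heads at crop (292,340) and (467,382), and the switch plunger midway at (402,285). The strip looks shifted a bit towards -y. The fits agree: cover yaw -50.4°, lathe yaw -72.4°. Next I'll get the wrist camera's mounting pose and plan a close look at the studs.

```bash
cat >> h.py <<'E'
from scipy.spatial.transform import Rotation as R
def tool():
    s=status.get_state(); T=np.eye(4); T[:3,:3]=R.from_euler("xyz",s["ee_rot"],degrees=True).as_matrix(); T[:3,3]=s["position"]; return T
def goto(pos,yaw,T=None):
    "shift (mm) and turn (rad) in tool axes to reach pos with tool down at yaw"
    T=tool() if T is None else T
    G=R.from_euler("xyz",[180,0,yaw],degrees=True).as_matrix()
    return np.round(T[:3,:3].T@(np.array(pos)-T[:3,3])*1000,1), np.round(R.from_matrix(T[:3,:3].T@G).as_rotvec(),4)
E
python3 - <<'E'
from h import *
p=vision.camera("wrist"); T=tool(); M=np.linalg.inv(T)@p["world_from_camera"]; print(np.round(M,3)); print(p["intrinsics"])
n=np.array([np.cos(np.radians(-72.4)),np.sin(np.radians(-72.4)),0]); o=np.array([.5695,.146,0])
# want camera looking at lathe (55,0,185); TCP view pose
print("target studs",o+n*.05+[0,0,.185], "tcp for view", goto(o+n*.06+[0,0,.37],17.6), goto(o+n*.06+[0,0,.37],17.6)[0]/12)
E
```

```text
[[ 0.001  0.954  0.301  0.084]
 [ 1.    -0.001 -0.     0.001]
 [ 0.     0.301 -0.954 -0.158]
 [ 0.     0.     0.     1.   ]]
[[402.37157262   0.         314.63412253]
 [  0.         402.37157262 235.55949045]
 [  0.           0.           1.        ]]
target studs [0.58461849 0.09834047 0.185     ] tcp for view (array([-537.3, -345.9, -143.3]), array([ 1.0000e-04, -1.0000e-04,  2.5426e+00])) [-44.775      -28.825      -11.94166667]
```

```bash
python3 -m creep '[{"dx":-10,"dy":-10,"dz":-40,"wz":0.12},{"dx":-30,"dy":-25,"dz":-70,"wz":0.24},{"dx":-60,"dy":-40,"dz":-90,"wz":0.36},{"dx":-90,"dy":-60,"dz":-90,"wz":0.48},{"dx":-120,"dy":-78,"dz":-90,"wz":0.6},{"dx":-150,"dy":-97,"dz":-90,"wz":0.72},{"dx":-180,"dy":-116,"dz":-90,"wz":0.84},{"dx":-210,"dy":-135,"dz":-90,"wz":0.96},{"dx":-240,"dy":-154,"dz":-90,"wz":1.08},{"dx":-270,"dy":-174,"dz":-90,"wz":1.2},{"dx":-300,"dy":-193,"dz":-90,"wz":1.32},{"dx":-330,"dy":-212,"dz":-90,"wz":1.44}]'
python3 - <<'E'
from h import *
n=np.array([np.cos(np.radians(-72.4)),np.sin(np.radians(-72.4)),0]); o=np.array([.5695,.146,0])
print(goto(o+n*.06+[0,0,.31],17.6))
E
```

```text
(array([-537.3, -345.9,  -83.3]), array([ 1.0000e-04, -1.0000e-04,  2.5426e+00]))validation failed for argument at $[0]...
```

```bash
python3 -m creep '[{"grip":1,"dx":-10,"dy":-10,"dz":-40,"wx":0,"wy":0,"wz":0.12},{"grip":1,"dx":-30,"dy":-25,"dz":-70,"wx":0,"wy":0,"wz":0.24},{"grip":1,"dx":-60,"dy":-40,"dz":-90,"wx":0,"wy":0,"wz":0.36},{"grip":1,"dx":-90,"dy":-60,"dz":-90,"wx":0,"wy":0,"wz":0.48},{"grip":1,"dx":-120,"dy":-78,"dz":-90,"wx":0,"wy":0,"wz":0.6},{"grip":1,"dx":-150,"dy":-97,"dz":-90,"wx":0,"wy":0,"wz":0.72},{"grip":1,"dx":-180,"dy":-116,"dz":-90,"wx":0,"wy":0,"wz":0.84},{"grip":1,"dx":-210,"dy":-135,"dz":-90,"wx":0,"wy":0,"wz":0.96},{"grip":1,"dx":-240,"dy":-154,"dz":-90,"wx":0,"wy":0,"wz":1.08},{"grip":1,"dx":-270,"dy":-174,"dz":-90,"wx":0,"wy":0,"wz":1.2},{"grip":1,"dx":-300,"dy":-193,"dz":-90,"wx":0,"wy":0,"wz":1.32},{"grip":1,"dx":-330,"dy":-212,"dz":-90,"wx":0,"wy":0,"wz":1.44}]'
python3 - <<'E'
from h import *
n=np.array([np.cos(np.radians(-72.4)),np.sin(np.radians(-72.4)),0]); o=np.array([.5695,.146,0])
print(goto(o+n*.06+[0,0,.31],17.6))
E
```

```text
time_s: 1.75
position: [0.4285, 0.2752, 0.317]
ee_rot: [180.0, -0.0, 80.4]
ft_force: [0.2, 0.5, -0.2]
width: 0.0934
finger_force: 0.0
(array([-157.3,  187.9,    7. ]), array([ 3.0000e-04, -7.0000e-04,  1.0967e+00]))
```

```bash
python3 -m creep '[{"grip":1,"dx":-20,"dy":25,"dz":5,"wx":0,"wy":0,"wz":0.12},{"grip":1,"dx":-40,"dy":50,"dz":7,"wx":0,"wy":0,"wz":0.24},{"grip":1,"dx":-60,"dy":75,"dz":7,"wx":0,"wy":0,"wz":0.36},{"grip":1,"dx":-80,"dy":100,"dz":7,"wx":0,"wy":0,"wz":0.48},{"grip":1,"dx":-100,"dy":120,"dz":7,"wx":0,"wy":0,"wz":0.6},{"grip":1,"dx":-120,"dy":145,"dz":7,"wx":0,"wy":0,"wz":0.72},{"grip":1,"dx":-140,"dy":170,"dz":7,"wx":0,"wy":0,"wz":0.84},{"grip":1,"dx":-157,"dy":188,"dz":7,"wx":0,"wy":0,"wz":0.96},{"grip":1,"dx":-157,"dy":188,"dz":7,"wx":0,"wy":0,"wz":1.097},{"grip":1,"dx":-157,"dy":188,"dz":7,"wx":0,"wy":0,"wz":1.097},{"grip":1,"dx":-157,"dy":188,"dz":7,"wx":0,"wy":0,"wz":1.097}]'
python3 - <<'E'
from h import *
p=vision.camera("wrist"); cv2.imwrite("pics/w1.png",p["image"]); P,uv=pts(p); np.savez("w1.npz",P=P,uv=uv,z=p["z_map"],K=p["intrinsics"],T=p["world_from_camera"])
s=status.get_state(); print(s["time_s"],s["position"],s["ee_rot"])
n=np.array([np.cos(np.radians(-72.4)),np.sin(np.radians(-72.4))]); t=np.array([-n[1],n[0]]); o=np.array([.5695,.146])
X=(P[:,:2]-o)@n*1000; Y=(P[:,:2]-o)@t*1000; Z=P[:,2]*1000
m=(X>20)&(X<62)&(Z>165)&(Z<210)&(abs(Y)<80)
hist,e=np.histogram(Y[m],np.arange(-80,81,4)); print(list(zip(e[:-1].astype(int),hist)))
for a in range(12,64,4):
    k=m&(X>=a)&(X<a+4)
    for sgn in (1,-1):
        q=k&(Y*sgn>15)
        if q.sum()>3: print(a,sgn,q.sum(),Y[q].min().round(1),np.median(Y[q]).round(1),Y[q].max().round(1),np.percentile(Z[q],[50,95]).round(1))
E
```

```text
time_s: 2.67
position: [0.588, 0.0915, 0.3095]
ee_rot: [-180.0, 0.0, 18.1]
ft_force: [-0.5, -0.3, 0.3]
width: 0.093
finger_force: 0.0
2.7167 [0.58783522 0.09195851 0.30966908] [-1.79983899e+02  1.52138095e-03  1.81702901e+01]
[(np.int64(-80), np.int64(0)), (np.int64(-76), np.int64(0)), (np.int64(-72), np.int64(0)), (np.int64(-68), np.int64(0)), (np.int64(-64), np.int64(0)), (np.int64(-60), np.int64(0)), (np.int64(-56), np.int64(0)), (np.int64(-52), np.int64(0)), (np.int64(-48), np.int64(16)), (np.int64(-44), np.int64(139)), (np.int64(-40), np.int64(278)), (np.int64(-36), np.int64(222)), (np.int64(-32), np.int64(1)), (np.int64(-28), np.int64(0)), (np.int64(-24), np.int64(0)), (np.int64(-20), np.int64(0)), (np.int64(-16), np.int64(0)), (np.int64(-12), np.int64(18)), (np.int64(-8), np.int64(27)), (np.int64(-4), np.int64(32)), (np.int64(0), np.int64(31)), (np.int64(4), np.int64(34)), (np.int64(8), np.int64(33)), (np.int64(12), np.int64(32)), (np.int64(16), np.int64(28)), (np.int64(20), np.int64(35)), (np.int64(24), np.int64(0)), (np.int64(28), np.int64(0)), (np.int64(32), np.int64(0)), (
[... 330 characters left out ...]
173 15.1 47.1 56.3 [191.8 196.5]
20 -1 82 -44.1 -37.0 -32.9 [191.  192.7]
24 1 103 45.4 51.3 56.4 [191.3 192.9]
24 -1 84 -44.8 -37.2 -33.1 [191.  192.7]
28 1 97 45.4 51.2 56.4 [191.1 192.8]
28 -1 90 -44.4 -36.8 -32.9 [191.1 192.7]
32 1 99 45.5 51.4 56.5 [191.1 193. ]
32 -1 80 -44.7 -36.8 -32.4 [190.9 192.8]
36 1 91 45.3 51.5 56.4 [190.1 192.6]
36 -1 86 -44.5 -37.3 -32.8 [190.  192.8]
40 1 48 48.1 51.2 53.7 [188.3 190.1]
40 -1 40 -41.5 -38.1 -35.8 [188.5 190. ]
44 1 51 48.2 51.2 53.6 [188.3 190.2]
44 -1 40 -41.7 -37.8 -35.7 [188.7 189.7]
48 1 102 43.9 51.6 57.7 [191.4 193.6]
48 -1 76 -44.4 -37.2 -32.2 [190.3 193.5]
52 1 104 44.0 51.6 57.6 [190.5 193.3]
52 -1 78 -44.7 -36.9 -32.0 [190.8 193. ]
```

View pics/w1.png

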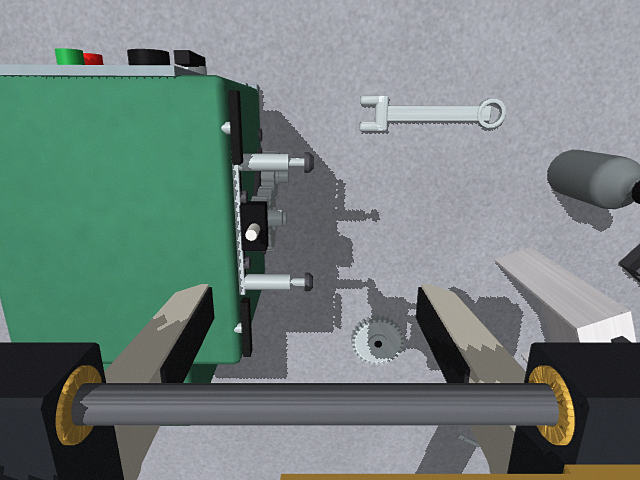

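The wrist view shows both studs clearly, with heads at (308,162) and (308,282), and the plunger at (252,232). The strip is off by about +6 mm in y and +2 mm in z in my fitted frame. I'll refine the frame from this view and compute the move to the hover over the cover.

```bash
python3 - <<'E'
from h import *
d=np.load("w1.npz"); P=d["P"]
n=np.array([np.cos(np.radians(-72.4)),np.sin(np.radians(-72.4))]); t=np.array([-n[1],n[0]]); o=np.array([.5695,.146])
X=(P[:,:2]-o)@n*1000; Y=(P[:,:2]-o)@t*1000; Z=P[:,2]*1000
top=(X<-15)&(X>-120)&(abs(Y)<90)&(Z>190)&(Z<215); print("top z",np.percentile(Z[top],[5,50,95]),"bench z",np.median(Z[(X>130)&(Z<20)]))
for a in (-80,-40,-20): 
    k=(Z>198)&(Z<210)&(X>a)&(X<a+15)&(abs(Y)<130); print("top y ext",Y[k].min(),Y[k].max())
k=(Z>198)&(Z<208)&(abs(Y)<90);
for y in range(-90,91,30):
    q=k&(abs(Y-y)<8); print("front edge",y,np.percentile(X[q],99) if q.sum() else None)
for s,c in ((1,51),(-1,-38.7)):
    m=(abs(Y-c)<9)&(Z>183)&(Z<200)&(X>22)&(X<62); 
    A=np.polyfit(X[m&(X<50)],Y[m&(X<50)],1); print("tip X",np.percentile(X[m],[95,99,100]),"axis slope deg",np.degrees(A[0]))
    h=m&(X>49.5)&(X<54); print(" head z max",np.percentile(Z[h],[90,97,100]),"y",Y[h].min(),Y[h].max())
s=status.get_state()
cn=np.array([np.cos(np.radians(-50.4)),np.sin(np.radians(-50.4)),0])
hp=np.array([.539,-.231,0])-cn*.015; print("handle",hp,goto(hp+[0,0,.30],39.6),goto(hp+[0,0,.188],39.6))
E
```

```text
top z [201.60604394 202.71085236 203.81637381] bench z -0.25149749958144896
top y ext -80.78355953708582 110.50032090760818
top y ext -103.00731538987657 110.76462943618388
top y ext -102.16340442026488 105.514169504089
front edge -90 8.91429748147992
front edge -60 8.273406915228056
front edge -30 -0.9393447049759099
front edge 0 -0.6627036524214641
front edge 30 -1.0797560655292213
front edge 60 7.62711678021316
front edge 90 7.588658582544062
tip X [54.34150568 55.68943031 55.72435381] axis slope deg -0.20972331881507303
 head z max [193.26655661 193.74002209 194.54416773] y 43.882036001821284 57.70825035699812
tip X [54.19581892 55.66246306 55.69651367] axis slope deg -1.9673376105619604
 head z max [193.3000172 193.6350209 193.9856189] y -44.737968171129204 -31.970507371017163
handle [ 0.52943864 -0.2194423   0.        ] (array([-152.6,  277.7,    9.6]), array([-3.00e-04, -0.00e+00, -3.74e-01])) (array([-152.6,  277.7,  121.6]), array([-3.00e-04, -0.00e+00, -3.74e-01]))
```

```bash
python3 -m creep '[{"grip":1,"dx":-15,"dy":27,"dz":1,"wx":0,"wy":0,"wz":-0.05},{"grip":1,"dx":-34,"dy":62,"dz":2,"wx":0,"wy":0,"wz":-0.1},{"grip":1,"dx":-53,"dy":97,"dz":4,"wx":0,"wy":0,"wz":-0.15},{"grip":1,"dx":-72,"dy":132,"dz":5,"wx":0,"wy":0,"wz":-0.2},{"grip":1,"dx":-91,"dy":166,"dz":6,"wx":0,"wy":0,"wz":-0.25},{"grip":1,"dx":-110,"dy":200,"dz":7,"wx":0,"wy":0,"wz":-0.3},{"grip":1,"dx":-129,"dy":235,"dz":8,"wx":0,"wy":0,"wz":-0.35},{"grip":1,"dx":-145,"dy":264,"dz":9,"wx":0,"wy":0,"wz":-0.374},{"grip":1,"dx":-152.6,"dy":277.7,"dz":9.6,"wx":0,"wy":0,"wz":-0.374},{"grip":1,"dx":-152.6,"dy":277.7,"dz":9.6,"wx":0,"wy":0,"wz":-0.374},{"grip":1,"dx":-152.6,"dy":277.7,"dz":9.6,"wx":0,"wy":0,"wz":-0.374}]'
python3 - <<'E'
from h import *
p=vision.camera("wrist"); cv2.imwrite("pics/w2.png",p["image"]); P,uv=pts(p); np.savez("w2.npz",P=P,uv=uv)
y0=-50.4
n=np.array([np.cos(np.radians(y0)),np.sin(np.radians(y0))]); t=np.array([-n[1],n[0]]); o=np.array([.539,-.231])-n*.045
X=(P[:,:2]-o)@n*1000; Y=(P[:,:2]-o)@t*1000; Z=P[:,2]*1000
h=(Z>195)&(Z<215)&(X>5)&(X<60)&(abs(Y)<70); print("handle z",np.percentile(Z[h],[50,95]),"Y",np.percentile(Y[h],[0.5,99.5]))
for y in range(-45,46,15):
    q=h&(abs(Y-y)<6)&(Z>204); print(y,q.sum(),np.percentile(X[q],[1,99]).round(1) if q.sum() else "")
c=(Z>160)&(Z<172)&(X>-20)&(X<60)&(abs(Y)<95); print("top z",np.median(Z[c]),"X",np.percentile(X[c],[.5,99.5]),"Y",np.percentile(Y[c],[.5,99.5]))
r=cv2.minAreaRect(np.c_[X[c],Y[c]].astype(np.float32)); print(r)
s=status.get_state(); print(s["time_s"],s["position"],s["ee_rot"])
E
```

```text
time_s: 3.63
position: [0.5282, -0.2193, 0.3002]
ee_rot: [-180.0, -0.0, 39.5]
ft_force: [-0.2, -0.2, -0.3]
width: 0.093
finger_force: 0.0
handle z [208.49674253 209.64704183] Y [-52.07972921  54.15535847]
-45 283 [24.5 36.3]
-30 292 [24.6 36.2]
-15 302 [24.7 36.1]
0 311 [24.8 36. ]
15 322 [24.9 35.9]
30 357 [24.4 35.8]
45 362 [24.5 35.7]
top z 164.6975882348726 X [ 0.47157495 45.16307379] Y [-73.71900102  74.61402281]
((22.777345657348633, -0.18475341796875), (45.180999755859375, 150.6895294189453), 0.08941715955734253)
3.6833 [ 0.52848303 -0.21855546  0.30029855] [ 1.79999287e+02 -3.53203150e-02  3.94940913e+01]
```

View pics/w2.png

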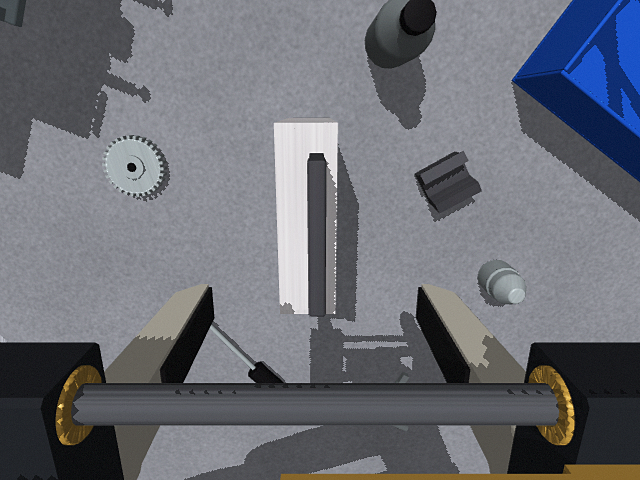

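The wrist view shows the handle bar at columns 309–326, rows 155–315, centred between the fingers and nearly parallel to the tool x axis. It measures 0.3 mm off the fit. Now I descend and grip.

```bash
python3 - <<'E'
from h import *
n=np.array([np.cos(np.radians(-50.4)),np.sin(np.radians(-50.4))]); t=np.array([-n[1],n[0]]); o=np.array([.539,-.231])-n*.045
print(goto(list(o+n*.0303+t*.0004)+[.188],39.8))
E
```

```text
(array([  0.5,   1.6, 112.3]), array([ 0.    , -0.0006, -0.0053]))
```

```bash
python3 -m creep '[{"grip":1,"dx":0.5,"dy":1,"dz":25,"wx":0,"wy":0,"wz":-0.005},{"grip":1,"dx":0.5,"dy":1,"dz":55,"wx":0,"wy":0,"wz":-0.005},{"grip":1,"dx":0.5,"dy":1,"dz":80,"wx":0,"wy":0,"wz":-0.005},{"grip":1,"dx":0.5,"dy":1,"dz":100,"wx":0,"wy":0,"wz":-0.005},{"grip":1,"dx":0.5,"dy":1,"dz":112,"wx":0,"wy":0,"wz":-0.005},{"grip":0,"dx":0.5,"dy":1,"dz":112,"wx":0,"wy":0,"wz":-0.005},{"grip":-0.5,"dx":0.5,"dy":1,"dz":112,"wx":0,"wy":0,"wz":-0.005},{"grip":-0.7,"dx":0.5,"dy":1,"dz":112,"wx":0,"wy":0,"wz":-0.005},{"grip":-1,"dx":0.5,"dy":1,"dz":112,"wx":0,"wy":0,"wz":-0.005},{"grip":-1,"dx":0.5,"dy":1,"dz":112,"wx":0,"wy":0,"wz":-0.005},{"grip":-1,"dx":0.5,"dy":1,"dz":112,"wx":0,"wy":0,"wz":-0.005},{"grip":-1,"dx":0.5,"dy":1,"dz":112,"wx":0,"wy":0,"wz":-0.005}]' 40
```

```text
time_s: 4.68
position: [0.5296, -0.2203, 0.1888]
ee_rot: [179.9, -0.0, 39.6]
ft_force: [-0.4, 0.2, 0.8]
width: 0.0509
finger_force: 0.0
```

```bash
python3 -m creep '[{"grip":-1,"dx":0,"dy":0,"dz":0,"wx":0,"wy":0,"wz":0},{"grip":-1,"dx":0,"dy":0,"dz":0,"wx":0,"wy":0,"wz":0},{"grip":-1,"dx":0,"dy":0,"dz":0,"wx":0,"wy":0,"wz":0},{"grip":-1,"dx":0,"dy":0,"dz":0,"wx":0,"wy":0,"wz":0}]'
```

```text
time_s: 5.02
position: [0.5293, -0.2201, 0.188]
ee_rot: [-180.0, 0.0, 39.6]
ft_force: [0.1, 0.7, 0.4]
width: 0.0242
finger_force: 0.0
```

```bash
python3 -m creep '[{"grip":-1,"dx":0,"dy":0,"dz":0,"wx":0,"wy":0,"wz":0},{"grip":-1,"dx":0,"dy":0,"dz":0,"wx":0,"wy":0,"wz":0},{"grip":-1,"dx":0,"dy":0,"dz":0,"wx":0,"wy":0,"wz":0},{"grip":-1,"dx":0,"dy":0,"dz":0,"wx":0,"wy":0,"wz":0},{"grip":-1,"dx":0,"dy":0,"dz":0,"wx":0,"wy":0,"wz":0}]'
```

```text
time_s: 5.43
position: [0.5293, -0.2201, 0.188]
ee_rot: [-180.0, 0.0, 39.6]
ft_force: [-0.2, 0.4, 0.1]
width: 0.0119
finger_force: 40.0
```

```bash
python3 -m creep '[{"grip":-1,"dx":0,"dy":0,"dz":-3,"wx":0,"wy":0,"wz":0},{"grip":-1,"dx":0,"dy":0,"dz":-10,"wx":0,"wy":0,"wz":0},{"grip":-1,"dx":0,"dy":0,"dz":-25,"wx":0,"wy":0,"wz":0},{"grip":-1,"dx":0,"dy":0,"dz":-45,"wx":0,"wy":0,"wz":0},{"grip":-1,"dx":0,"dy":0,"dz":-65,"wx":0,"wy":0,"wz":0},{"grip":-1,"dx":0,"dy":0,"dz":-85,"wx":0,"wy":0,"wz":0},{"grip":-1,"dx":0,"dy":0,"dz":-105,"wx":0,"wy":0,"wz":0},{"grip":-1,"dx":0,"dy":0,"dz":-125,"wx":0,"wy":0,"wz":0},{"grip":-1,"dx":0,"dy":0,"dz":-142,"wx":0,"wy":0,"wz":0},{"grip":-1,"dx":0,"dy":0,"dz":-152,"wx":0,"wy":0,"wz":0},{"grip":-1,"dx":0,"dy":0,"dz":-152,"wx":0,"wy":0,"wz":0}]'
python3 - <<'E'
from h import *
p=vision.camera("wrist"); P,uv=pts(p); T=tool()
Q=(np.c_[P,np.ones(len(P))]@np.linalg.inv(T).T)[:,:3]*1000
m=(Q[:,2]>15)&(Q[:,2]<32)&(abs(Q[:,0])<85)&(abs(Q[:,1])<60)
q=Q[m]; A=np.linalg.lstsq(np.c_[q[:,:2],np.ones(len(q))],q[:,2],rcond=None)[0]; print("top z in tool",np.median(q[:,2]),"tilts deg",np.degrees(A[:2]),"expect 23; Y(tool y=cover x-30) ",np.percentile(q[:,1],[1,99]),"X",np.percentile(q[:,0],[1,99]))
print(cv2.minAreaRect(q[:,:2].astype(np.float32)))
p=vision.camera("scene"); c=cut_out(p,"cover")[0]["region"]; P,_=pts(p,c)
Q=(np.c_[P,np.ones(len(P))]@np.linalg.inv(T).T)[:,:3]*1000
m=(Q[:,2]>35)&(Q[:,2]<180)&(abs(Q[:,1]-15)<15); q=Q[m]; A=np.linalg.lstsq(np.c_[q[:,[0,2]],np.ones(len(q))],q[:,1],rcond=None)[0]; print("front: yaw,pitch deg",np.degrees(A[:2]),A[2],"z ext",np.percentile(q[:,2],[1,99]))
s=status.get_state(); print(s["time_s"],s["ft_force"],s["torque"])
n=np.array([np.cos(np.radians(-72.4)),np.sin(np.radians(-72.4)),0]); t=np.array([-n[1],n[0],0]); o=np.array([.5695,.146,0])
print(goto(o+n*.1055+t*.0061+[0,0,.34],17.6,T))
E
```

```text
time_s: 6.35
position: [0.5301, -0.2205, 0.3432]
ee_rot: [179.8, -0.1, 39.6]
ft_force: [1.1, 0.1, -3.8]
width: 0.0114
finger_force: 40.0
top z in tool 21.261934221431524 tilts deg [ 0.07011848 -0.1510838 ] expect 23; Y(tool y=cover x-30)  [-29.27323375  15.05730782] X [-8.92437199 75.66232141]
((10.898284912109375, -7.0984344482421875), (45.26881408691406, 130.14991760253906), 89.88355255126953)
front: yaw,pitch deg [-0.15175202  0.08288086] 13.71622384014267 z ext [ 36.47675974 178.23460708]
6.5 [-0.2503281   0.35577176 -3.78549956] [-0.03692122  0.17933229 -0.00272426]
(array([ 230.3, -156.6,    1.1]), array([ 0.0018, -0.0012,  0.3846]))
```

```bash
python3 -m creep '[{"grip":-1,"dx":12,"dy":-8,"dz":0,"wx":0,"wy":0,"wz":0.03},{"grip":-1,"dx":35,"dy":-24,"dz":0,"wx":0,"wy":0,"wz":0.07},{"grip":-1,"dx":62,"dy":-42,"dz":0,"wx":0,"wy":0,"wz":0.12},{"grip":-1,"dx":90,"dy":-61,"dz":0,"wx":0,"wy":0,"wz":0.17},{"grip":-1,"dx":118,"dy":-80,"dz":0,"wx":0,"wy":0,"wz":0.22},{"grip":-1,"dx":146,"dy":-99,"dz":0,"wx":0,"wy":0,"wz":0.27},{"grip":-1,"dx":174,"dy":-118,"dz":0,"wx":0,"wy":0,"wz":0.32},{"grip":-1,"dx":200,"dy":-136,"dz":0,"wx":0,"wy":0,"wz":0.36},{"grip":-1,"dx":220,"dy":-150,"dz":0,"wx":0,"wy":0,"wz":0.3846},{"grip":-1,"dx":230,"dy":-156.5,"dz":0,"wx":0,"wy":0,"wz":0.3846},{"grip":-1,"dx":230,"dy":-156.5,"dz":0,"wx":0,"wy":0,"wz":0.3846},{"grip":-1,"dx":230,"dy":-156.5,"dz":0,"wx":0,"wy":0,"wz":0.3846}]'
cat >> h.py <<'E'
n=np.array([np.cos(np.radians(-72.4)),np.sin(np.radians(-72.4)),0]); t=np.array([-n[1],n[0],0]); o=np.array([.5695,.146,0])
def lf():
    P=[];
    s=status.get_state(); d=s["position"]-o; f=s["ft_force"]
    print("t",round(s["time_s"],2),"slotx,y,z",np.round([d@n*1000+15,d@t*1000,s["position"][2]*1000-48],1),"rot",np.round(s["ee_rot"],2),"F x,y,z",np.round([f@n,f@t,f[2]],2),"M",np.round(s["torque"],2),"w",round(s["width"]*1000,1))
E
python3 -m creep '[{"grip":-1,"dx":0,"dy":0,"dz":0,"wx":0,"wy":0,"wz":0},{"grip":-1,"dx":0,"dy":0,"dz":0,"wx":0,"wy":0,"wz":0}]'; python3 -c "
from h import *
lf(); print(goto(o+n*.1055+t*.0058+[0,0,.2545],17.6))"
```

```text
time_s: 7.5
position: [0.6062, 0.0473, 0.3384]
ee_rot: [-180.0, 0.2, 17.7]
ft_force: [0.0, -0.5, -4.4]
width: 0.0118
finger_force: 40.0
time_s: 7.67
position: [0.6064, 0.0458, 0.3396]
ee_rot: [180.0, 0.0, 17.5]
ft_force: [0.5, -0.3, -3.8]
width: 0.0116
finger_force: 40.0
t 7.67 slotx,y,z [121.6   4.9 291.6] rot [1.7999e+02 5.0000e-02 1.7530e+01] F x,y,z [ 0.43  0.36 -3.84] M [-0.02  0.13  0.05] w 11.6
(array([ 1. , -1.1, 85.1]), array([ 0.0002,  0.0008, -0.0012]))
```

```bash
python3 -m creep '[{"grip":-1,"dx":0.3,"dy":0,"dz":15,"wx":0,"wy":0,"wz":0},{"grip":-1,"dx":0.6,"dy":0,"dz":35,"wx":0,"wy":0,"wz":0},{"grip":-1,"dx":1,"dy":0,"dz":55,"wx":0,"wy":0,"wz":0},{"grip":-1,"dx":1,"dy":0,"dz":72,"wx":0,"wy":0,"wz":0},{"grip":-1,"dx":1,"dy":0,"dz":82,"wx":0,"wy":0,"wz":0},{"grip":-1,"dx":1,"dy":0,"dz":85,"wx":0,"wy":0,"wz":0},{"grip":-1,"dx":1,"dy":0,"dz":85,"wx":0,"wy":0,"wz":0},{"grip":-1,"dx":1,"dy":0,"dz":85,"wx":0,"wy":0,"wz":0},{"grip":-1,"dx":1,"dy":0,"dz":85,"wx":0,"wy":0,"wz":0}]'
python3 - <<'E'
from h import *
lf()
p=vision.camera("wrist"); P,uv=pts(p); cv2.imwrite("pics/w3.png",p["image"])
X=(P-o)@n*1000; Y=(P-o)@t*1000; Z=P[:,2]*1000
c=(Z>222)&(Z<238)&(X>60)&(X<130)&(abs(Y)<100)
print("cover top Z",np.median(Z[c]),"X",np.percentile(X[c],[1,99]),"Y",np.percentile(Y[c],[1,99]))
for lo,hi in ((30,65),(-60,-20)):
    m=(Y>lo)&(Y<hi)&(Z>180)&(Z<198)&(X>46)&(X<60)
    if m.sum()>10: print("head",m.sum(),"Y",Y[m].min(),Y[m].max(),"Zmax",np.percentile(Z[m],95),"X",X[m].max())
E
```

```text
time_s: 8.42
position: [0.6084, 0.0473, 0.2568]
ee_rot: [180.0, -0.1, 17.6]
ft_force: [0.3, -0.6, -3.5]
width: 0.0117
finger_force: 40.0
t 8.42 slotx,y,z [120.9   7.2 208.8] rot [ 1.7995e+02 -1.4000e-01  1.7580e+01] F x,y,z [ 0.68  0.09 -3.51] M [-0.02  0.13  0.01] w 11.7
cover top Z 233.6081811608719 X [ 75.83133279 120.17059842] Y [-1.57743166 82.8039318 ]
head 363 Y 44.047902016757945 57.66733289348432 Zmax 193.2850681066317 X 55.994457666059255
head 287 Y -44.22151283870057 -32.00750964804257 Zmax 193.16025620431031 X 56.25636831018202
```

View pics/w3.png

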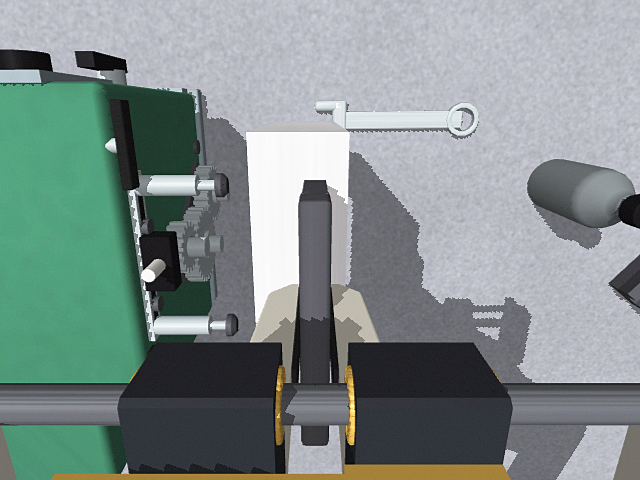

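The wrist view shows the heads at (222,186) and (232,324), with the cover top at columns 247–350, rows 130 downward. The cover is about 1.7 mm too far in +y and 2.2 mm too high, so I'll correct that and come in to 10 mm short of the heads.

```bash
python3 -m creep '[{"grip":-1,"dx":-1.7,"dy":-5,"dz":2.2,"wx":0,"wy":0,"wz":0},{"grip":-1,"dx":-1.7,"dy":-13,"dz":2.2,"wx":0,"wy":0,"wz":0},{"grip":-1,"dx":-1.7,"dy":-22,"dz":2.2,"wx":0,"wy":0,"wz":0},{"grip":-1,"dx":-1.7,"dy":-31,"dz":2.2,"wx":0,"wy":0,"wz":0},{"grip":-1,"dx":-1.7,"dy":-40,"dz":2.2,"wx":0,"wy":0,"wz":0},{"grip":-1,"dx":-1.7,"dy":-47,"dz":2.2,"wx":0,"wy":0,"wz":0},{"grip":-1,"dx":-1.7,"dy":-51,"dz":2.2,"wx":0,"wy":0,"wz":0},{"grip":-1,"dx":-1.7,"dy":-51,"dz":2.2,"wx":0,"wy":0,"wz":0},{"grip":-1,"dx":-1.7,"dy":-51,"dz":2.2,"wx":0,"wy":0,"wz":0}]'
python3 - <<'E'
from h import *
lf()
p=vision.camera("wrist"); P,uv=pts(p)
X=(P-o)@n*1000; Y=(P-o)@t*1000; Z=P[:,2]*1000
c=(Z>222)&(Z<238)&(X>10)&(X<100)&(Y>20)&(Y<100)
print("cover top Z",np.median(Z[c]),"X",np.percentile(X[c],[1,99]),"Y",Y[c].max(),np.percentile(Y[c],99))
p=vision.camera("scene"); cv2.imwrite("pics/s4.png",cv2.resize(p["image"][100:230,350:510],None,fx=4.5,fy=4.5,interpolation=cv2.INTER_CUBIC))
E
```

```text
time_s: 9.22
position: [0.5905, 0.0959, 0.2529]
ee_rot: [180.0, -0.0, 17.6]
ft_force: [-0.0, 1.1, -3.9]
width: 0.0114
finger_force: 40.0
t 9.22 slotx,y,z [ 69.1   4.8 204.9] rot [179.98  -0.    17.64] F x,y,z [-1.1   0.32 -3.89] M [-0.04  0.17 -0.  ] w 11.4
cover top Z 229.5522766216632 X [24.1549149 68.4270146] Y 80.54515380912808 80.31105509894806
```

View pics/s4.png

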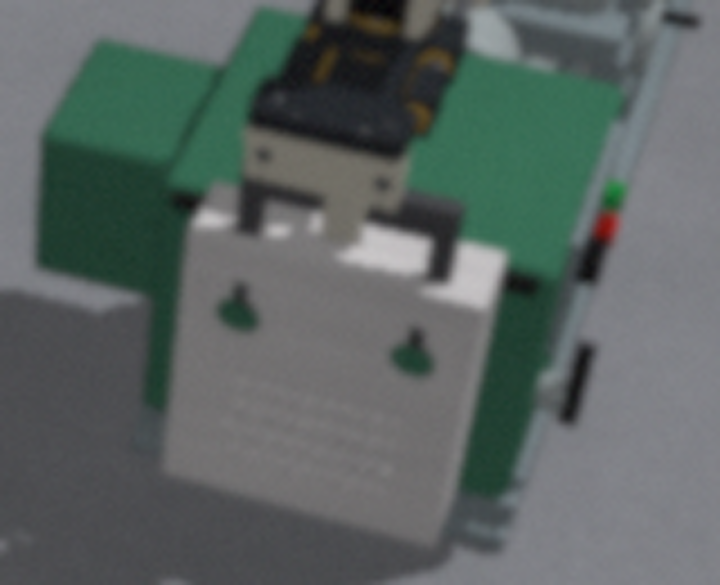

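The scene crop shows the keyholes at (237,310) and (412,357), with the studs still behind them and the cover square to the face. It's now about 1.5 mm low, so I'll correct that and feel my way in.

```bash
python3 -m creep '[{"grip":-1,"dx":0.5,"dy":-2,"dz":-1.5,"wx":0,"wy":0,"wz":0},{"grip":-1,"dx":0.5,"dy":-4,"dz":-1.5,"wx":0,"wy":0,"wz":0},{"grip":-1,"dx":0.5,"dy":-6,"dz":-1.5,"wx":0,"wy":0,"wz":0},{"grip":-1,"dx":0.5,"dy":-8,"dz":-1.5,"wx":0,"wy":0,"wz":0},{"grip":-1,"dx":0.5,"dy":-10,"dz":-1.5,"wx":0,"wy":0,"wz":0},{"grip":-1,"dx":0.5,"dy":-12,"dz":-1.5,"wx":0,"wy":0,"wz":0},{"grip":-1,"dx":0.5,"dy":-12,"dz":-1.5,"wx":0,"wy":0,"wz":0},{"grip":-1,"dx":0.5,"dy":-12,"dz":-1.5,"wx":0,"wy":0,"wz":0}]'
cat > chk.py <<'E'
from h import *
lf()
p=vision.camera("wrist"); P,uv=pts(p)
X=(P-o)@n*1000; Y=(P-o)@t*1000; Z=P[:,2]*1000
c=(Z>195)&(Z<238)&(X>5)&(X<80)&(Y>40)&(Y<95); c&=(abs(Z-status.get_state()["position"][2]*1000+23)<7)
print("by wrist: slot x",round(np.percentile(X[c],99)+.5,1),"y",round(Y[c].max()-75,1),"z",round(np.median(Z[c])-25,1)); lf()
E
python3 chk.py
```

```text
time_s: 9.98
position: [0.5873, 0.1073, 0.2543]
ee_rot: [180.0, 0.0, 17.6]
ft_force: [-0.1, 0.5, -3.5]
width: 0.0117
finger_force: 40.0
t 9.98 slotx,y,z [ 57.3   5.3 206.3] rot [1.800e+02 1.000e-02 1.762e+01] F x,y,z [-0.53  0.02 -3.45] M [-0.01  0.17  0.04] w 11.7
by wrist: slot x 57.0 y 6.0 z 206.0
t 10.03 slotx,y,z [ 57.4   5.3 206.3] rot [180.     0.    17.61] F x,y,z [-0.36 -0.38 -3.15] M [-0.09  0.13  0.02] w 11.6
```

```bash
python3 -m creep '[{"grip":-1,"dx":0,"dy":-1.5,"dz":0,"wx":0,"wy":0,"wz":0},{"grip":-1,"dx":0,"dy":-3,"dz":0,"wx":0,"wy":0,"wz":0},{"grip":-1,"dx":0,"dy":-4.5,"dz":0,"wx":0,"wy":0,"wz":0},{"grip":-1,"dx":0,"dy":-6,"dz":0,"wx":0,"wy":0,"wz":0},{"grip":-1,"dx":0,"dy":-7,"dz":0,"wx":0,"wy":0,"wz":0},{"grip":-1,"dx":0,"dy":-7,"dz":0,"wx":0,"wy":0,"wz":0},{"grip":-1,"dx":0,"dy":-7,"dz":0,"wx":0,"wy":0,"wz":0}]'; python3 chk.py
```

```text
time_s: 10.62
position: [0.5854, 0.1134, 0.2545]
ee_rot: [180.0, -0.0, 17.6]
ft_force: [0.8, -4.3, -2.3]
width: 0.0115
finger_force: 40.0
t 10.62 slotx,y,z [ 50.8   5.3 206.5] rot [ 1.7996e+02 -1.0000e-02  1.7590e+01] F x,y,z [ 4.35 -0.58 -2.32] M [-0.96 -0.03 -0.03] w 11.5
by wrist: slot x 50.7 y 6.0 z 206.1
t 10.67 slotx,y,z [ 50.8   5.3 206.4] rot [179.97  -0.    17.58] F x,y,z [ 4.15 -1.26 -2.81] M [-0.97 -0.04  0.01] w 11.4
```

```bash
python3 -m creep '[{"grip":-1,"dx":0,"dy":-1,"dz":0,"wx":0,"wy":0,"wz":0},{"grip":-1,"dx":0,"dy":-2,"dz":0,"wx":0,"wy":0,"wz":0},{"grip":-1,"dx":0,"dy":-3,"dz":0,"wx":0,"wy":0,"wz":0},{"grip":-1,"dx":0,"dy":-3.6,"dz":0,"wx":0,"wy":0,"wz":0},{"grip":-1,"dx":0,"dy":-3.6,"dz":0,"wx":0,"wy":0,"wz":0},{"grip":-1,"dx":0,"dy":-3.6,"dz":0,"wx":0,"wy":0,"wz":0}]'; python3 chk.py
```

```text
time_s: 11.17
position: [0.5844, 0.1167, 0.2546]
ee_rot: [179.9, -0.0, 17.6]
ft_force: [1.3, -6.4, -2.8]
width: 0.0118
finger_force: 40.0
t 11.17 slotx,y,z [ 47.4   5.3 206.6] rot [ 1.7994e+02 -1.0000e-02  1.7580e+01] F x,y,z [ 6.47 -0.73 -2.82] M [-1.47 -0.12  0.05] w 11.8
by wrist: slot x 47.5 y 6.0 z 206.1
t 11.22 slotx,y,z [ 47.4   5.3 206.5] rot [ 1.7994e+02 -1.0000e-02  1.7580e+01] F x,y,z [ 5.84 -0.74 -2.21] M [-1.41 -0.09  0.05] w 11.9
```

```bash
python3 -m creep '[{"grip":-1,"dx":0,"dy":0,"dz":1.5,"wx":0,"wy":0,"wz":0},{"grip":-1,"dx":0,"dy":0,"dz":3,"wx":0,"wy":0,"wz":0},{"grip":-1,"dx":0,"dy":0,"dz":4.5,"wx":0,"wy":0,"wz":0},{"grip":-1,"dx":0,"dy":0,"dz":6,"wx":0,"wy":0,"wz":0},{"grip":-1,"dx":0,"dy":0,"dz":7.5,"wx":0,"wy":0,"wz":0},{"grip":-1,"dx":0,"dy":0,"dz":9,"wx":0,"wy":0,"wz":0},{"grip":-1,"dx":0,"dy":0,"dz":9,"wx":0,"wy":0,"wz":0},{"grip":-1,"dx":0,"dy":0,"dz":9,"wx":0,"wy":0,"wz":0}]'; python3 chk.py
```

```text
time_s: 11.88
position: [0.5848, 0.1168, 0.246]
ee_rot: [179.9, -0.1, 17.6]
ft_force: [2.8, -5.9, -0.3]
width: 0.0118
finger_force: 40.0
t 11.88 slotx,y,z [ 47.5   5.8 198. ] rot [ 1.7993e+02 -9.0000e-02  1.7570e+01] F x,y,z [ 6.44  0.85 -0.31] M [-1.25 -0.32  0.01] w 11.8
by wrist: slot x 47.6 y 6.6 z 197.8
t 11.93 slotx,y,z [ 47.5   5.8 198.1] rot [ 1.7993e+02 -9.0000e-02  1.7570e+01] F x,y,z [ 5.51  0.06 -1.09] M [-1.28 -0.34  0.02] w 11.5
```

```bash
python3 -m creep '[{"grip":-1,"dx":-0.4,"dy":0,"dz":1,"wx":0,"wy":0,"wz":0},{"grip":-1,"dx":-0.4,"dy":0,"dz":2,"wx":0,"wy":0,"wz":0},{"grip":-1,"dx":-0.4,"dy":0,"dz":3,"wx":0,"wy":0,"wz":0},{"grip":-1,"dx":-0.4,"dy":0,"dz":4,"wx":0,"wy":0,"wz":0},{"grip":-1,"dx":-0.4,"dy":0,"dz":4,"wx":0,"wy":0,"wz":0},{"grip":-1,"dx":-0.4,"dy":0,"dz":4,"wx":0,"wy":0,"wz":0}]'; python3 chk.py
```

```text
time_s: 12.43
position: [0.5846, 0.1167, 0.2422]
ee_rot: [179.9, -0.1, 17.6]
ft_force: [2.6, -5.4, -0.4]
width: 0.0116
finger_force: 40.0
t 12.43 slotx,y,z [ 47.5   5.5 194.2] rot [ 1.7993e+02 -1.2000e-01  1.7570e+01] F x,y,z [ 5.92  0.82 -0.39] M [-1.29 -0.38  0.02] w 11.6
by wrist: slot x 47.6 y 6.3 z 194.0
t 12.48 slotx,y,z [ 47.5   5.5 194.2] rot [ 1.7993e+02 -1.2000e-01  1.7570e+01] F x,y,z [ 6.61 -0.25  0.15] M [-1.23 -0.36  0.02] w 11.9
```

```bash
python3 -m creep '[{"grip":-1,"dx":0,"dy":0,"dz":1,"wx":0,"wy":0,"wz":0},{"grip":-1,"dx":0,"dy":0,"dz":2,"wx":0,"wy":0,"wz":0},{"grip":-1,"dx":0,"dy":0,"dz":3,"wx":0,"wy":0,"wz":0},{"grip":-1,"dx":0,"dy":0,"dz":4,"wx":0,"wy":0,"wz":0},{"grip":-1,"dx":0,"dy":0,"dz":5,"wx":0,"wy":0,"wz":0},{"grip":-1,"dx":0,"dy":0,"dz":6,"wx":0,"wy":0,"wz":0},{"grip":-1,"dx":0,"dy":0,"dz":6,"wx":0,"wy":0,"wz":0},{"grip":-1,"dx":0,"dy":0,"dz":6,"wx":0,"wy":0,"wz":0}]'; python3 chk.py
```

```text
time_s: 13.15
position: [0.5846, 0.1167, 0.2364]
ee_rot: [179.9, -0.1, 17.6]
ft_force: [2.1, -5.8, 0.4]
width: 0.0115
finger_force: 40.0
t 13.15 slotx,y,z [ 47.5   5.6 188.4] rot [ 1.7993e+02 -1.2000e-01  1.7570e+01] F x,y,z [6.18 0.25 0.36] M [-1.2  -0.37 -0.01] w 11.5
by wrist: slot x 47.5 y 6.4 z 188.2
t 13.2 slotx,y,z [ 47.5   5.6 188.4] rot [ 1.7993e+02 -1.2000e-01  1.7570e+01] F x,y,z [ 6.01  0.44 -0.34] M [-1.23 -0.34 -0.01] w 11.6
```

```bash
python3 -m creep '[{"grip":-1,"dx":0,"dy":0,"dz":0.7,"wx":0,"wy":0,"wz":0},{"grip":-1,"dx":0,"dy":0,"dz":1.4,"wx":0,"wy":0,"wz":0},{"grip":-1,"dx":0,"dy":0,"dz":2,"wx":0,"wy":0,"wz":0},{"grip":-1,"dx":0,"dy":0,"dz":2,"wx":0,"wy":0,"wz":0},{"grip":-1,"dx":0,"dy":0,"dz":2,"wx":0,"wy":0,"wz":0}]'; python3 chk.py
```

```text
time_s: 13.62
position: [0.5847, 0.1167, 0.2346]
ee_rot: [179.9, -0.1, 17.6]
ft_force: [1.4, -6.5, 1.4]
width: 0.0116
finger_force: 40.0
t 13.62 slotx,y,z [ 47.5   5.6 186.6] rot [ 1.7993e+02 -1.3000e-01  1.7570e+01] F x,y,z [ 6.65 -0.65  1.35] M [-1.24 -0.2   0.06] w 11.6
by wrist: slot x 47.5 y 6.4 z 186.3
t 13.67 slotx,y,z [ 47.5   5.6 186.6] rot [ 1.7992e+02 -1.3000e-01  1.7570e+01] F x,y,z [ 6.01  0.03 -0.43] M [-1.18 -0.24  0.01] w 12.2
```

```bash
python3 -m creep '[{"grip":-1,"dx":0,"dy":0,"dz":0.4,"wx":0,"wy":0,"wz":0},{"grip":-1,"dx":0,"dy":0,"dz":0.8,"wx":0,"wy":0,"wz":0},{"grip":-1,"dx":0,"dy":0,"dz":1,"wx":0,"wy":0,"wz":0},{"grip":-1,"dx":0,"dy":0,"dz":1,"wx":0,"wy":0,"wz":0}]'; python3 chk.py
```

```text
time_s: 14.0
position: [0.5847, 0.1167, 0.234]
ee_rot: [179.9, -0.2, 17.6]
ft_force: [1.3, -6.6, 2.8]
width: 0.0113
finger_force: 40.0
t 14.0 slotx,y,z [ 47.6   5.7 186. ] rot [ 1.7992e+02 -1.5000e-01  1.7570e+01] F x,y,z [ 6.64 -0.79  2.83] M [-1.27 -0.06 -0.01] w 11.3
by wrist: slot x 47.5 y 6.4 z 185.7
t 14.05 slotx,y,z [ 47.6   5.7 185.9] rot [ 1.7992e+02 -1.5000e-01  1.7570e+01] F x,y,z [ 6.34 -0.21  2.58] M [-1.31 -0.04 -0.  ] w 11.9
```

Fz is rising, with 0.6 mm moved for 1 mm commanded, so it's close to the stop. A little more.

```bash
python3 -m creep '[{"grip":-1,"dx":0,"dy":0,"dz":0.5,"wx":0,"wy":0,"wz":0},{"grip":-1,"dx":0,"dy":0,"dz":1,"wx":0,"wy":0,"wz":0},{"grip":-1,"dx":0,"dy":0,"dz":1,"wx":0,"wy":0,"wz":0},{"grip":-1,"dx":0,"dy":0,"dz":1,"wx":0,"wy":0,"wz":0}]'; python3 chk.py
```

```text
time_s: 14.38
position: [0.5849, 0.1167, 0.2335]
ee_rot: [179.9, -0.2, 17.6]
ft_force: [0.1, -4.9, 6.2]
width: 0.0115
finger_force: 40.0
t 14.38 slotx,y,z [ 47.6   5.8 185.5] rot [179.91  -0.19  17.58] F x,y,z [ 4.74 -1.4   6.17] M [-1.32  0.14  0.03] w 11.5
by wrist: slot x 47.5 y 6.5 z 185.2
t 14.43 slotx,y,z [ 47.6   5.8 185.5] rot [179.91  -0.19  17.58] F x,y,z [ 6.82 -1.27  5.08] M [-1.31  0.2   0.02] w 11.4
```

```bash
python3 -m creep '[{"grip":-1,"dx":-0.2,"dy":0,"dz":0.5,"wx":0,"wy":0,"wz":0},{"grip":-1,"dx":-0.4,"dy":0,"dz":1,"wx":0,"wy":0,"wz":0},{"grip":-1,"dx":-0.4,"dy":0,"dz":1,"wx":0,"wy":0,"wz":0},{"grip":-1,"dx":-0.4,"dy":0,"dz":1,"wx":0,"wy":0,"wz":0}]'; python3 chk.py; python3 - <<'E'
from h import *
T=tool()
for nme in ("scene","side"):
    p=vision.camera(nme); c=cut_out(p,"cover"); cc=boxes_of(p,"interlock"); print(nme,[x["confidence"] for x in cc])
    if nme=="scene": cv2.imwrite("pics/s5.png",cv2.resize(p["image"][100:230,350:510],None,fx=4.5,fy=4.5,interpolation=cv2.INTER_CUBIC))
E
```

```text
time_s: 14.77
position: [0.5849, 0.1167, 0.2333]
ee_rot: [179.9, -0.3, 17.6]
ft_force: [0.5, -5.8, 8.1]
width: 0.0116
finger_force: 40.0
t 14.77 slotx,y,z [ 47.6   5.8 185.3] rot [179.9   -0.26  17.58] F x,y,z [ 5.67 -1.31  8.05] M [-1.25  0.15  0.03] w 11.6
by wrist: slot x 47.5 y 6.5 z 185.0
t 14.82 slotx,y,z [ 47.6   5.8 185.3] rot [179.9   -0.26  17.58] F x,y,z [ 5.52 -1.56  7.18] M [-1.28  0.14  0.04] w 11.8
scene []
side []
```

View pics/s5.png

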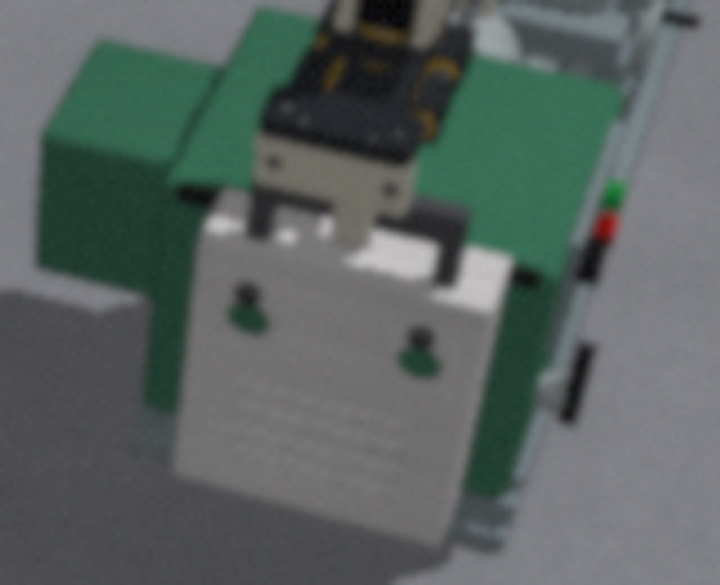

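The scene crop shows both screw heads at the tops of their slots, at (246,295) and (420,340). The downward stop is firm: each commanded mm now moves only about 0.2 mm. I'll ease out onto the heads, take most of the press off, then check.

```bash
python3 -m creep '[{"grip":-1,"dx":0,"dy":0.5,"dz":0,"wx":0,"wy":0,"wz":0},{"grip":-1,"dx":0,"dy":1,"dz":0,"wx":0,"wy":0,"wz":0},{"grip":-1,"dx":0,"dy":1.5,"dz":0,"wx":0,"wy":0,"wz":0},{"grip":-1,"dx":0,"dy":2,"dz":0,"wx":0,"wy":0,"wz":0},{"grip":-1,"dx":0,"dy":2,"dz":-1,"wx":0,"wy":0,"wz":0},{"grip":-1,"dx":0,"dy":2,"dz":-1.5,"wx":0,"wy":0,"wz":0},{"grip":-1,"dx":0,"dy":2,"dz":-1.5,"wx":0,"wy":0,"wz":0}]'; python3 chk.py
```

```text
time_s: 15.7
position: [0.5849, 0.1158, 0.2332]
ee_rot: [-180.0, -0.2, 17.6]
ft_force: [1.4, 1.4, 4.9]
width: 0.0118
finger_force: 40.0
t 15.7 slotx,y,z [ 48.5   5.5 185.2] rot [-179.99   -0.18   17.62] F x,y,z [-0.92  1.8   4.93] M [ 0.   -0.21 -0.03] w 11.8
by wrist: slot x 48.4 y 6.3 z 185.1
t 15.75 slotx,y,z [ 48.5   5.6 185.2] rot [-179.99   -0.18   17.62] F x,y,z [0.55 2.69 6.48] M [ 0.05 -0.2  -0.14] w 12.2
```

```bash
python3 -m creep '[{"grip":-1,"dx":0.2,"dy":0,"dz":-0.6,"wx":0,"wy":0,"wz":0},{"grip":-1,"dx":0.4,"dy":0,"dz":-1.2,"wx":0,"wy":0,"wz":0},{"grip":-1,"dx":0.4,"dy":0,"dz":-1.2,"wx":0,"wy":0,"wz":0}]'; python3 chk.py
```

```text
time_s: 16.0
position: [0.5849, 0.1154, 0.2333]
ee_rot: [180.0, -0.1, 17.6]
ft_force: [4.2, 0.1, 3.9]
width: 0.0117
finger_force: 40.0
t 16.0 slotx,y,z [ 48.8   5.4 185.3] rot [ 1.80e+02 -7.00e-02  1.76e+01] F x,y,z [1.21 4.03 3.87] M [-0.04 -0.6  -0.09] w 11.7
by wrist: slot x 48.9 y 6.3 z 185.2
t 16.05 slotx,y,z [ 48.8   5.4 185.4] rot [-1.80e+02 -7.00e-02  1.76e+01] F x,y,z [1.18 3.81 3.68] M [ 0.   -0.72 -0.06] w 11.7
```

```bash
python3 -m creep '[{"grip":-1,"dx":0.4,"dy":0,"dz":0,"wx":0,"wy":0,"wz":0},{"grip":-1,"dx":0.8,"dy":0,"dz":0,"wx":0,"wy":0,"wz":0},{"grip":-1,"dx":0.8,"dy":0,"dz":0,"wx":0,"wy":0,"wz":0},{"grip":-1,"dx":0.8,"dy":0,"dz":0,"wx":0,"wy":0,"wz":0}]'; python3 chk.py
```

```text
time_s: 16.38
position: [0.585, 0.1154, 0.2333]
ee_rot: [-180.0, 0.0, 17.6]
ft_force: [1.3, 0.6, 6.1]
width: 0.0118
finger_force: 40.0
t 16.38 slotx,y,z [ 48.8   5.5 185.3] rot [-1.80e+02  2.00e-02  1.76e+01] F x,y,z [-0.21  1.47  6.13] M [-0.13 -0.18 -0.06] w 11.8
by wrist: slot x 48.7 y 6.4 z 185.1
t 16.43 slotx,y,z [ 48.8   5.5 185.3] rot [-1.80e+02  2.00e-02  1.76e+01] F x,y,z [-0.06  0.47  4.74] M [-0.14 -0.14 -0.06] w 11.5
```

```bash
python3 -m creep '[{"grip":-0.6,"dx":0,"dy":0,"dz":0,"wx":0,"wy":0,"wz":0},{"grip":-0.4,"dx":0,"dy":0,"dz":0,"wx":0,"wy":0,"wz":0},{"grip":-0.2,"dx":0,"dy":0,"dz":0,"wx":0,"wy":0,"wz":0},{"grip":-0.2,"dx":0,"dy":0,"dz":0,"wx":0,"wy":0,"wz":0},{"grip":-0.2,"dx":0,"dy":0,"dz":0,"wx":0,"wy":0,"wz":0},{"grip":-0.2,"dx":0,"dy":0,"dz":0,"wx":0,"wy":0,"wz":0}]'; python3 chk.py
```

```text
time_s: 16.93
position: [0.5849, 0.1155, 0.2327]
ee_rot: [-180.0, 0.0, 17.6]
ft_force: [0.5, 0.8, 0.1]
width: 0.0372
finger_force: 0.0
t 16.93 slotx,y,z [ 48.7   5.5 184.7] rot [-1.7999e+02  4.0000e-02  1.7600e+01] F x,y,z [-0.59  0.68  0.13] M [-0.02  0.15 -0.02] w 37.2
by wrist: slot x 49.5 y 6.3 z 185.2
t 16.98 slotx,y,z [ 48.8   5.6 184.8] rot [-1.7999e+02  3.0000e-02  1.7600e+01] F x,y,z [-0.13  0.04 -0.52] M [-0.03  0.14 -0.01] w 37.0
```

```bash
python3 -m creep '[{"grip":-0.2,"dx":0,"dy":0,"dz":-5,"wx":0,"wy":0,"wz":0},{"grip":-0.2,"dx":0,"dy":0,"dz":-15,"wx":0,"wy":0,"wz":0},{"grip":-0.2,"dx":0,"dy":0,"dz":-30,"wx":0,"wy":0,"wz":0},{"grip":-0.2,"dx":0,"dy":0,"dz":-50,"wx":0,"wy":0,"wz":0},{"grip":-0.2,"dx":0,"dy":0,"dz":-70,"wx":0,"wy":0,"wz":0},{"grip":-0.2,"dx":0,"dy":0,"dz":-90,"wx":0,"wy":0,"wz":0},{"grip":-0.2,"dx":0,"dy":0,"dz":-100,"wx":0,"wy":0,"wz":0},{"grip":-0.2,"dx":0,"dy":0,"dz":-100,"wx":0,"wy":0,"wz":0},{"grip":-0.2,"dx":0,"dy":0,"dz":-100,"wx":0,"wy":0,"wz":0}]'
python3 - <<'E'
from h import *
lf(); p=vision.camera("wrist"); P,uv=pts(p)
X=(P-o)@n*1000; Y=(P-o)@t*1000; Z=P[:,2]*1000
c=(Z>203.5)&(Z<218)&(X>5)&(X<55)&(abs(Y-6)<85)
for y in (-60,-40,40,60,75): 
    q=c&(abs(Y-y)<8); print(y,q.sum(),np.median(Z[q]) if q.sum() else "")
print("top: slot z",np.median(Z[c])-25,"x",np.percentile(X[c],[1,99]),"y",np.percentile(Y[c],[.2,99.8]))
tp=(X<-15)&(X>-60)&(abs(Y)<90)&(Z>190)&(Z<215); print("headstock top",np.median(Z[tp]))
h=(Z>246)&(Z<262)&(X>10)&(X<60); print("handle top",np.percentile(Z[h],[50,95]))
p=vision.camera("scene"); cv2.imwrite("pics/s6.png",cv2.resize(p["image"][100:230,350:510],None,fx=4.5,fy=4.5,interpolation=cv2.INTER_CUBIC))
E
```

```text
time_s: 17.73
position: [0.5855, 0.1155, 0.3336]
ee_rot: [180.0, -0.1, 17.6]
ft_force: [0.2, -0.6, -0.1]
width: 0.0371
finger_force: 0.0
t 17.73 slotx,y,z [ 48.9   6.  285.6] rot [ 1.7998e+02 -8.0000e-02  1.7600e+01] F x,y,z [ 0.59  0.   -0.06] M [ 0.02  0.15 -0.01] w 37.1
-60 730 210.26103635499172
-40 771 210.26344008861682
40 962 210.2069665701414
60 1291 210.2212902846057
75 1387 210.18415139668417
top: slot z 185.22543407150135 x [ 5.32402989 49.19728249] y [-68.66687951  81.12398307]
headstock top 202.70189045450442
handle top [254.15363258 255.26027993]
```

View pics/s6.png

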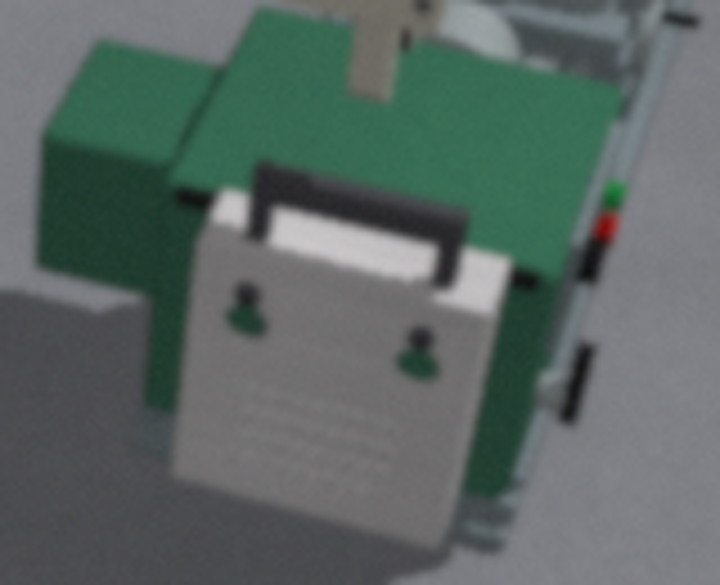

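The scene crop shows the cover hanging level, both heads at the slot tops ((246,296) and (420,341)), and the gripper clear. The cover's top is level to within 0.1 mm and stayed at the stop height after release.

```bash
python3 -c "
from bench import arm
print(arm.sign_off())"
```

```text
the job is handed in; nothing more can be done
None
```

The cover is hanging level and down against its stop on both screws, released with the arm clear, and the job was handed in at about 18 s; I couldn't see the guard switch itself, so that it's pressed is inferred from the cover's height and the firm stop.

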